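# Switch the microscope's laser bench to the green channel

### The arm

A 6-joint arm with a two-finger parallel gripper is mounted at the origin on the work surface. World frame = base frame: x ahead of the robot, y to its left, z up, the work surface at z = 0. Lengths are in m, angles in rad, forces in N, time in s.
With the tool pointing down it reaches from about 0.35 to 0.85 m from the base axis. Payload 8.1 kg.
Tool frame: the origin (TCP) lies between the finger pads; the fingertips stand 11 mm ahead of it and the grasp point (between the pads) lies 8 mm behind it (tips_ahead is the z of the fingertips in the tool frame, in m); z points along the fingers, y is the line along which they close (so a half turn about z gives the same grasp; the last joint's range is limited). The gripper opens to 93 mm and grips with 3 to 60 N. Pads are 15 mm wide; open, the fingers measure 128 mm over their backs; the gripper's body (75 mm by 188 mm) begins 65 mm behind the grasp point.
Start: joints at [-1.197, 0.13, 1.488, -0, 1.523, -0.085], TCP at [0.266, -0.538, 0.23] pointing down, gripper open.
Joint ranges: [-2.96, 2.96], [-0.89, 2.26], [0.02, 2.5], [-1.34, 4.48], [0, 2.73], [-2.66, 2.66]. Speed limits (rad/s): [2.39, 2.39, 2.79, 3.14, 3.14, 3.14].

### API

Orientations are given as a rotation vector (axis times angle).
In Python, from plant import read_state, read_camera, close_job, tips_ahead gives the robot as it stands. The module is installed in compiled form; this text tells all that it offers.
- The arm moves only by the tool move_arm, never from a script. Its argument "plan" is a list of rows, each a list of 7 numbers: the turn, a rotation vector about the tool's x, y, z in units of 6 degrees (1.0 is 6 degrees), then the shift along the tool's x, y, z in units of 25 mm (1.0 is 25 mm), then the finger opening in mm, from 0 to 93. A call has exactly 10 rows; each row shifts and turns the commanded pose from where the row before left it, along the tool's axes as they then stand; what a row does not reach is not made up. A row lasts 1/10 s, in which the tool goes at most 50 mm and 8.59 degrees, less where a joint would pass 70% of its speed; a pose out of reach is approached as far as the arm can. A call is refused whole if a number of a shift passes 1 or a number of a turn 1, either way. A call with a gripper value outside its range is refused whole. The fingers move at their own pace and stop on an object; "force" is the grip in N (left out, the last holds). Time passes only in rows, so rows that do not move let the fingers close, or fill a call up. It gives the time, the measured TCP pose, the force, the opening and the grip force at its end, in the units of the state.
- read_state(): the state, without advancing time (a new reading comes with each control period).
- read_camera(name): name is "side" or "top" or "wrist"; returns a dict with "frame" (384x512x3 uint8, red, green, blue), "z_map" (384x512 float32, m along the optical axis (not along the pixel's ray), 0 where there is no reading), "fx", "fy", "cx", "cy" (pixels), "rvec" (rotation vector, rad) and "tvec" (3), from world to camera coordinates, as OpenCV has them. Camera axes: x right, y down, z forward; pixel columns grow to the right and rows downward; lengths in m; the calibration is good to about 2 mm. A picture is of the moment at which its call begins.
- close_job(): hands the job in; it is judged then, once.
The state is a dict: "t": time; "q": joint angles; "dq": joint speeds; "joint_torque": joint torques, N m; "tool_pos": TCP position; "orientation": TCP orientation; "force": force on the tool from outside, world axes, zero at the start; "wrist_torque": the same for the moment, N m; "opening": finger opening in m; "gripper_force": force on a finger pad.
Only numpy, scipy, OpenCV 4.12 (cv2) and the standard library are available. Lean on these libraries where they do the work, as an engineer would, in place of code of your own. Each camera call takes 0.05 s, during which the arm holds its last target. There are 200 camera calls.

### The job

Switch the bench to the green channel with light pushes of the fingertips: push the filter slide with the green tab fully home into its holder, then press the green button on the control box well down, keep it down for about a second, let it come back up and withdraw. Be gentle, pick nothing up, and do not shift the orange slide, press any other button or disturb the loose objective, dish and screwdriver.

Things in the scene. Friction and masses are not known exactly. Their poses are not given: they have to be found in the camera images.
- green_filter: Fixed black filter holder of the green slide: block 70 x 56 x 50 mm high (long side along its x) on a dark base flange 84 mm wide and 8 mm high, with a window of glass coloured green on top. Origin: centre of its underside on the table; its x axis is the direction in which its slide is pushed in, z up.
- green_tab (a point): Centre of the outer face (the one to push) of the green upright tab at the end of the slide: tab 34 mm wide, 46 mm high, 8 mm thick, its lower edge 22 mm and its top edge 68 mm above the table, the point 45 mm above the table. Axes as those of the holder: +x is the way to push. It moves with the slide; with the slide fully home it lies 43 mm from the holder's origin, towards -x.
- green_slide (a joint): How far the green-tabbed filter slide is pushed in, m: 0 = fully out, 0.045 = fully home, the tab against the holder's face (a hard stop). Stays where it is left; friction about 2 N.
- orange_filter: Fixed black filter holder of the orange slide: block 70 x 56 x 50 mm high (long side along its x) on a dark base flange 84 mm wide and 8 mm high, with a window of glass coloured orange on top. Origin: centre of its underside on the table; its x axis is the direction in which its slide is pushed in, z up.
- orange_tab (a point): Centre of the outer face (the one to push) of the orange upright tab at the end of the slide: tab 34 mm wide, 46 mm high, 8 mm thick, its lower edge 22 mm and its top edge 68 mm above the table, the point 45 mm above the table. Axes as those of the holder: +x is the way to push. It moves with the slide; with the slide fully home it lies 43 mm from the holder's origin, towards -x.
- orange_slide (a joint): How far the orange-tabbed filter slide is pushed in, m: 0 = fully out, 0.045 = fully home, the tab against the holder's face (a hard stop). Stays where it is left; friction about 2 N.
- panel: White shutter control box with a grey top, 140 x 140 x 45 mm high, fixed to the table. Origin: centre of its underside. Four buttons stand on it in a 2 x 2 square, 62 mm apart; which colour stands where changes.
- green_button_base: Round black button housing, 48 mm across and 12 mm high, standing on the control box and carrying the green button. Origin: centre of its underside, on the box top; z up.
- green_button_top (a point): Centre of the top of the green push button's cap (round, 32 mm across). Released, it stands 26 mm above the box top (71 mm above the table) and moves down with the cap.
- green_button (a joint): How far the green button is pressed, m: 0 = released (up), 0.010 = right down. Spring return: it starts to move at about 1.5 N and takes 5 N to be right down.
- red_button_base: Round black button housing, 48 mm across and 12 mm high, standing on the control box and carrying the red button. Origin: centre of its underside, on the box top; z up.
- red_button_top (a point): Centre of the top of the red push button's cap (round, 32 mm across). Released, it stands 26 mm above the box top (71 mm above the table) and moves down with the cap.
- red_button (a joint): How far the red button is pressed, m: 0 = released (up), 0.010 = right down. Spring return: it starts to move at about 1.5 N and takes 5 N to be right down.
- yellow_button_base: Round black button housing, 48 mm across and 12 mm high, standing on the control box and carrying the yellow button. Origin: centre of its underside, on the box top; z up.
- yellow_button_top (a point): Centre of the top of the yellow push button's cap (round, 32 mm across). Released, it stands 26 mm above the box top (71 mm above the table) and moves down with the cap.
- yellow_button (a joint): How far the yellow button is pressed, m: 0 = released (up), 0.010 = right down. Spring return: it starts to move at about 1.5 N and takes 5 N to be right down.
- blue_button_base: Round black button housing, 48 mm across and 12 mm high, standing on the control box and carrying the blue button. Origin: centre of its underside, on the box top; z up.
- blue_button_top (a point): Centre of the top of the blue push button's cap (round, 32 mm across). Released, it stands 26 mm above the box top (71 mm above the table) and moves down with the cap.
- blue_button (a joint): How far the blue button is pressed, m: 0 = released (up), 0.010 = right down. Spring return: it starts to move at about 1.5 N and takes 5 N to be right down.
- objective: Loose brass microscope objective standing upright, 28 mm across and 48 mm high. Origin: centre of its underside. A bystander.
- dish: Loose white round dish with small screws in it, 56 mm across and 14 mm high. Origin: centre of its underside. A bystander.
- driver: Loose screwdriver with a red handle lying on the table, 160 mm long along its x, 26 mm thick. Origin: underside, mid-length. A bystander.
Things that resemble listed ones, but are neither listed nor needed, are in the scene too. What is shaped like the green_filter but yellow is not meant.

How it is judged:
By the outcome, as a careful person would: the job done as asked, in the order asked, and still so for the second after the job is handed in, with the robot touching nothing.
It also fails if it takes over 54 s, if anything falls off the work surface, if the arm or the gripper's body presses on something with over 40 N, if the wrist force passes 120 N, or if a joint passes its speed limit or range.

## Working session

There is one attempt and no reset: what is moved stays moved. The work goes in short steps, Python scripts to look and compute and a tool call to move; the robot and the scene stay as the last step left them, time stands still between calls to the robot, and variables do not carry over. Pictures are saved under pics/ and viewed, at most 10 in all, crops included, and the job is handed in when it is done.

Besides the shell and the picture viewer there is one more tool, called after "Request:" as name(argument=value, ...) on one line, values as JSON. move_arm: Moves the arm, as the interface text tells. Its arguments: {"type":"object","properties":{"plan":{"type":"array","items":{"type":"array","items":{"type":"number"}}},"force":{"type":"number"}},"required":["plan"]}

```bash
mkdir -p pics; cat > h.py <<'E'
import numpy as np,cv2
from plant import *
def cloud(c):
    R=cv2.Rodrigues(np.array(c["rvec"],float))[0];t=np.array(c["tvec"],float).ravel()
    z=c["z_map"];v,u=np.mgrid[:z.shape[0],:z.shape[1]]
    P=np.stack([(u-c["cx"])/c["fx"]*z,(v-c["cy"])/c["fy"]*z,z],-1)
    W=(P-t)@R
    W[z==0]=np.nan
    return W
E
python3 - <<'E'
from h import *
s=read_state();print(s["t"],s["tool_pos"],s["orientation"],s["opening"],tips_ahead)
for n in("top","side"):
    c=read_camera(n);cv2.imwrite(f"pics/{n}0.png",cv2.resize(c["frame"][...,::-1],(800,600)))
    np.savez(n+"0.npz",**c)
    R=cv2.Rodrigues(np.array(c["rvec"],float))[0];print(n,-R.T@np.ravel(c["tvec"]),R[2])
E
```

```text
0.0 [ 0.26555953 -0.53741183  0.22857048] [-3.05746094e+00 -7.14037819e-01  4.16557910e-04] 0.09305984204983055 0.011
top [0.34021614 0.05387027 1.03204661] [ 0.16009026  0.00843416 -0.98706635]
side [ 0.44321799 -0.62721483  0.64438262] [ 0.08215846  0.77710232 -0.62398876]
```

View pics/top0.png

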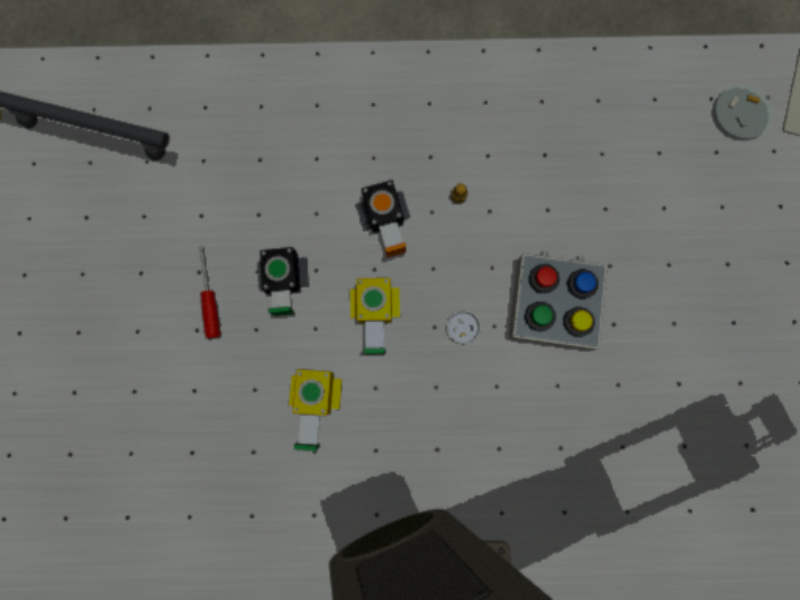

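View pics/side0.png

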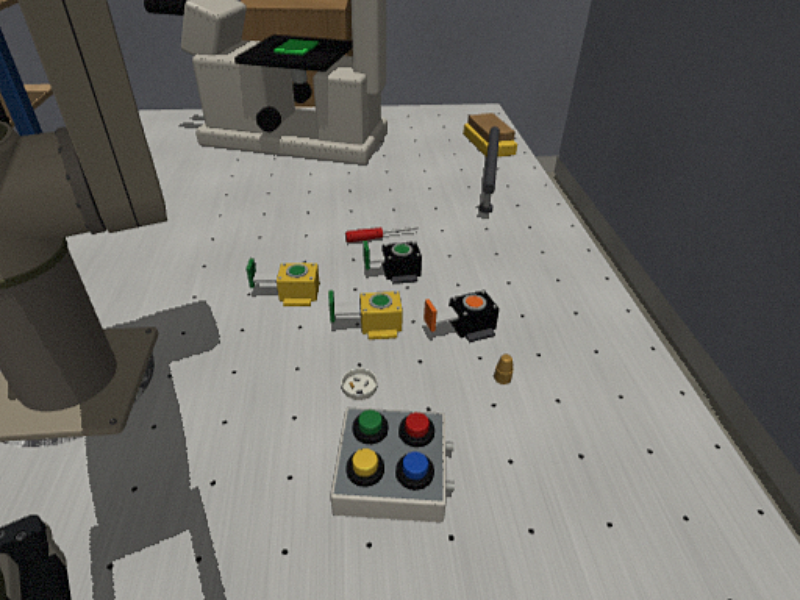

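The top view shows the true green holder, the black one, at (278,268). Its tab is at (281,308), with the yellow decoys to its right and the driver to its left. The control box is at (560,300), with the green button at (540,315).

```bash
python3 - <<'E'
from h import *
from scipy.spatial.transform import Rotation as Ro
s=read_state();print("toolR",Ro.from_rotvec(s["orientation"]).as_matrix().round(3).tolist())
for n in("top","side"):
    c=dict(np.load(n+"0.npz"));W=cloud(c);f=c["frame"];H=cv2.cvtColor(f,cv2.COLOR_RGB2HSV)
    h,sa,v=H[...,0],H[...,1],H[...,2]
    for col,lo,hi in(("green",45,85),("orange",4,16),("red",0,3),("yellow",22,35),("blue",100,125)):
        m=((h>=lo)&(h<=hi)&(sa>130)&(v>40)).astype(np.uint8)
        k,L,st,ce=cv2.connectedComponentsWithStats(m)
        for i in range(1,k):
            if st[i,4]<25: continue
            p=W[(L==i)];p=p[~np.isnan(p[:,0])]
            if len(p)==0 or p[:,0].max()>1:continue
            print(n,col,ce[i].round(0)*1.5625,st[i,4],"med",np.median(p,0).round(4),"min",np.percentile(p,3,0).round(3),"max",np.percentile(p,97,0).round(3))
    # green holder black top
    d=(W[...,2]>.042)&(W[...,2]<.058)&(W[...,0]>.2)&(v<70)&(sa<120)
    k,L,st,ce=cv2.connectedComponentsWithStats(d.astype(np.uint8))
    for i in range(1,k):
        if st[i,4]>120:
            p=W[L==i];r=cv2.minAreaRect((p[:,:2]*1000).astype(np.float32));print(n,"black",ce[i]*1.5625,st[i,4],r,np.median(p[:,2]))
    # white slide
    d=(W[...,2]>.012)&(W[...,2]<.06)&(v>120)&(sa<60)
    k,L,st,ce=cv2.connectedComponentsWithStats(d.astype(np.uint8))
    for i in range(1,k):
        if st[i,4]>60:
            p=W[L==i];r=cv2.minAreaRect((p[:,:2]*1000).astype(np.float32));print(n,"white",ce[i]*1.5625,st[i,4],r,np.median(p[:,2]))
E
```

```text
toolR [[0.897, 0.443, -0.001], [0.443, -0.897, 0.002], [0.0, -0.002, -1.0]]
top green [276.5625 267.1875] 93 med [0.544  0.2555 0.0529] min [0.531 0.243 0.049] max [0.555 0.268 0.056]
top green [373.4375 298.4375] 88 med [0.4909 0.0989 0.0535] min [0.48  0.089 0.05 ] max [0.503 0.111 0.057]
top green [542.1875 314.0625] 133 med [ 0.4588 -0.1657  0.0705] min [ 0.445 -0.179  0.065] max [ 0.473 -0.152  0.074]
top green [278.125 309.375] 37 med [0.4731 0.2491 0.0674] min [0.47  0.233 0.064] max [0.476 0.264 0.071]
top green [373.4375 350.    ] 40 med [0.4067 0.0988 0.0682] min [0.404 0.084 0.065] max [0.409 0.113 0.071]
top green [310.9375 390.625 ] 96 med [0.3455 0.1983 0.0533] min [0.334 0.186 0.05 ] max [0.355 0.21  0.056]
top green [304.6875 446.875 ] 42 med [0.2611 0.2032 0.0682] min [0.257 0.19  0.062] max [0.265 0.219 0.072]
top orange [381.25   201.5625] 100 med [0.652  0.0847 0.0526] min [0.639 0.072 0.05 ] max [0.665 0.098 0.056]
top orange [395.3125 251.5625] 49 med [0.5679 0.0627 0.0538] min [0.564 0.048 0.03 ] max [0.572 0.078 0.069]
top red [546.875  276.5625] 137 med [ 0.5
[... 5164 characters left out ...]
86.20161437988281) 0.04152913726973342
side white [346.24753937 307.04970472] 127 ((434.68780517578125, 97.29757690429688), (33.10807418823242, 43.44118881225586), 86.81478881835938) 0.04134385630009664
side white [445.25182039 313.77427184] 103 ((597.6286010742188, 68.54519653320312), (39.62699508666992, 30.914705276489258), 16.968021392822266) 0.041076089989896994
side white [ 34.10604508 416.74180328] 610 ((-35.942142486572266, -70.264892578125), (80.43180847167969, 198.78546142578125), 61.95164108276367) 0.012850853264222941
side white [392.68573113 475.0442217 ] 530 ((490.6791687011719, -204.1282958984375), (140.12124633789062, 151.45465087890625), 80.80437469482422) 0.04456095070801566
```

Request:
move_arm(plan=[[0,0,0.905,0,0,0,0],[0,0,0.905,0,0,0,0],[0,0,0.905,0,0,0,0],[0,0,0.905,0,0,0,0],[0,0,0,0.35,-1,0,0],[0,0,0,0.35,-1,0,0],[0,0,0,0.35,-1,0,0],[0,0,0,0.35,-1,0,0],[0,0,0,0.35,-1,0,0],[0,0,0,0.35,-1,0,0]], force=20)

```text
t: 1.1
tool_pos: [0.3061, -0.3829, 0.2291]
orientation: [-3.138, -0.125, 0.001]
force: [-0.4, 1.1, 0.3]
opening: 0.0176
gripper_force: 0.0
```

Request:
move_arm(plan=[[0,0,0,0.3,-1,0,0],[0,0,0,0.3,-1,0,0],[0,0,0,0.3,-1,0,0],[0,0,0,0.3,-1,0,0],[0,0,0,0.3,-1,0,0],[0,0,0,0.3,-1,0,0],[0,0,0,0.3,-1,0,0],[0,0,0,0.3,-1,0,0],[0,0,0,0.3,-1,0,0],[0,0,0,0.3,-1,0,0]])

```text
t: 2.1
tool_pos: [0.3608, -0.1279, 0.2293]
orientation: [-3.139, -0.125, 0.0]
force: [0.2, -0.1, 0.3]
opening: 0.0004
gripper_force: 0.0
```

Request:
move_arm(plan=[[0,0,0,0.2,-1,0,0],[0,0,0,0.2,-1,0,0],[0,0,0,0.2,-1,0,0],[0,0,0,0.2,-1,0,0],[0,0,0,0.2,-1,0,0],[0,0,0,0.2,-1,0,0],[0,0,0,0.2,-1,0,0],[0,0,0,0.2,-1,0,0],[0,0,0,0.2,-1,0,0],[0,0,0,0.2,-1,0,0]])

```text
t: 3.1
tool_pos: [0.3906, 0.1252, 0.2293]
orientation: [3.139, 0.125, -0.001]
force: [-0.5, -0.1, -0.2]
opening: 0.0004
gripper_force: 0.0
```

```bash
cat > go.py <<'E'
import sys
from h import *
from scipy.spatial.transform import Rotation as Ro
s=read_state();R=Ro.from_rotvec(s["orientation"]).as_matrix()
p=np.array(s["tool_pos"]);print("t",s["t"],"pos",p.round(4),"yaw",np.degrees(np.arctan2(R[1,0],R[0,0])).round(2),"tilt",R[:,2].round(4),"F",np.round(s["force"],2),"q",np.round(s["q"],2),"open",s["opening"])
g=np.array([float(a) for a in sys.argv[1:4]]);print("units to goal",(R.T@(g-p)/.025).round(3))
E
python3 go.py 0.43 0.2465 0.23
```

```text
t 3.1 pos [0.3906 0.1252 0.2293] yaw 4.57 tilt [-5.e-04 -1.e-04 -1.e+00] F [-0.52 -0.06 -0.17] q [ 0.19 -0.41  1.98 -0.    1.57  1.68] open 0.0003601248142795269
units to goal [ 1.956 -4.712 -0.03 ]
```

Request:
move_arm(plan=[[0,0,0,0.39,-0.94,0,0],[0,0,0,0.39,-0.94,0,0],[0,0,0,0.39,-0.94,0,0],[0,0,0,0.39,-0.94,0,0],[0,0,0,0.39,-0.94,0,0],[0,0,0,0,0,0,0],[0,0,0,0,0,0.9,0],[0,0,0,0,0,0.9,0],[0,0,0,0,0,0.9,0],[0,0,0,0,0,0.9,0]])

```text
t: 4.1
tool_pos: [0.4297, 0.2443, 0.1385]
orientation: [3.139, 0.125, -0.001]
force: [1.8, -0.2, 0.6]
opening: 0.0006
gripper_force: 0.0
```

Request:
move_arm(plan=[[0,0,0,0,0,0.8,0],[0,0,0,0,0,0.8,0],[0,0,0,0,0,0.8,0],[0,0,0,0,0,0.6,0],[0,0,0,0,0,0.4,0],[0,0,0,0,0,0.3,0],[0,0,0,0,0,0,0],[0,0,0,0,0,0,0],[0,0,0,0,0,0,0],[0,0,0,0,0,0,0]])

```text
t: 5.1
tool_pos: [0.4307, 0.2454, 0.0479]
orientation: [-3.139, -0.125, -0.002]
force: [0.2, -0.1, 0.8]
opening: 0.0008
gripper_force: 0.0
```

```bash
python3 go.py 0.4925 0.2512 0.047; python3 - <<'E'
from h import *
c=read_camera("top");f=c["frame"][140:300,120:320]
cv2.imwrite("pics/top1.png",cv2.resize(f[...,::-1],(750,600)))
E
```

```text
t 5.1 pos [0.4307 0.2454 0.0479] yaw 4.57 tilt [ 1.3e-03  6.0e-04 -1.0e+00] F [ 0.23 -0.1   0.81] q [ 0.41  0.02  1.95 -0.    1.17  1.91] open 0.0007816624230398584
units to goal [ 2.481 -0.034  0.041]
```

View pics/top1.png

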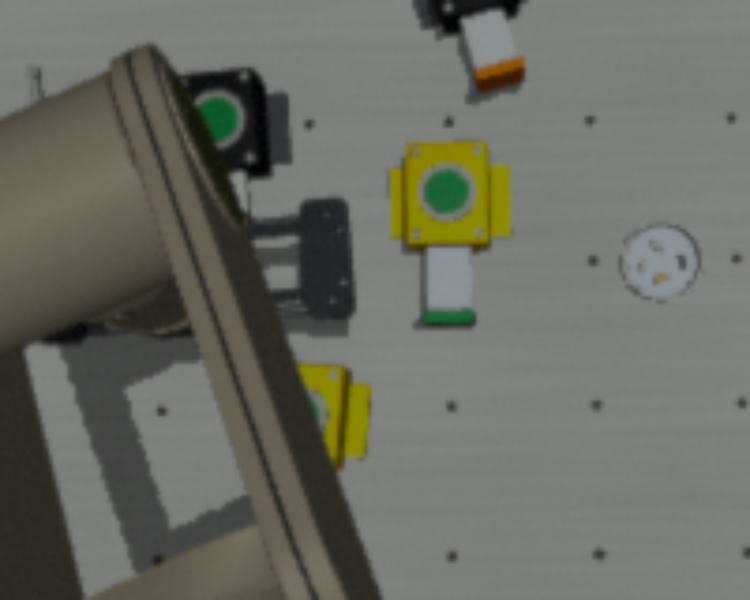

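The hand is down clear of everything: the tab is ahead at about (240,200), and the decoy to the right is well off. Now I'll push gently.

Request:
move_arm(plan=[[0,0,0,0.3,0,0,0],[0,0,0,0.3,0,0,0],[0,0,0,0.2,0,0,0],[0,0,0,0.15,0,0,0],[0,0,0,0.15,0,0,0],[0,0,0,0.15,0,0,0],[0,0,0,0.15,0,0,0],[0,0,0,0.15,0,0,0],[0,0,0,0.15,0,0,0],[0,0,0,0.15,0,0,0]])

```text
t: 6.15
tool_pos: [0.4763, 0.2488, 0.047]
orientation: [3.139, 0.125, -0.001]
force: [-2.5, 0.3, 1.6]
opening: 0.0001
gripper_force: 1.2
```

```bash
python3 go.py 0.4925 0.2512 0.047
```

```text
t 6.15 pos [0.4763 0.2488 0.047 ] yaw 4.57 tilt [-4.e-04 -1.e-04 -1.e+00] F [-2.51  0.26  1.63] q [0.39 0.13 1.84 0.   1.17 1.88] open 9.153750819758264e-05
units to goal [ 0.653 -0.042  0.001]
```

Force is about 2.5 N, so the slide is moving. 16 mm remain.

Request:
move_arm(plan=[[0,0,0,0.08,0,0,0],[0,0,0,0.08,0,0,0],[0,0,0,0.08,0,0,0],[0,0,0,0.08,0,0,0],[0,0,0,0.06,0,0,0],[0,0,0,0.06,0,0,0],[0,0,0,0.04,0,0,0],[0,0,0,0.04,0,0,0],[0,0,0,0,0,0,0],[0,0,0,0,0,0,0]])

```text
t: 7.15
tool_pos: [0.4893, 0.2498, 0.0471]
orientation: [3.139, 0.125, 0.0]
force: [-1.3, 1.4, -0.5]
opening: 0.0005
gripper_force: 0.7
```

```bash
python3 go.py 0.4925 0.2512 0.047
```

```text
t 7.15 pos [0.4893 0.2498 0.0471] yaw 4.56 tilt [ 2.e-04 -1.e-04 -1.e+00] F [-1.25  1.42 -0.46] q [ 0.38  0.16  1.8  -0.    1.18  1.87] open 0.0004995189631279939
units to goal [ 0.131 -0.047  0.006]
```

Request:
move_arm(plan=[[0,0,0,0.03,0,0,0],[0,0,0,0.03,0,0,0],[0,0,0,0.03,0,0,0],[0,0,0,0.02,0,0,0],[0,0,0,0.02,0,0,0],[0,0,0,0,0,0,0],[0,0,0,0,0,0,0],[0,0,0,0,0,0,0],[0,0,0,0,0,0,0],[0,0,0,0,0,0,0]])

```text
t: 8.15
tool_pos: [0.4922, 0.2501, 0.0471]
orientation: [3.139, 0.125, -0.001]
force: [-5.7, -1.5, 2.6]
opening: 0.0006
gripper_force: 2.6
```

Request:
move_arm(plan=[[0,0,0,0.02,0,0,0],[0,0,0,0,0,0,0],[0,0,0,0.02,0,0,0],[0,0,0,0,0,0,0],[0,0,0,0,0,0,0],[0,0,0,0,0,0,0],[0,0,0,0,0,0,0],[0,0,0,0,0,0,0],[0,0,0,0,0,0,0],[0,0,0,0,0,0,0]])

```text
t: 9.15
tool_pos: [0.4923, 0.2501, 0.0471]
orientation: [3.139, 0.126, -0.004]
force: [-9.4, -1.1, 6.9]
opening: 0.0002
gripper_force: 5.2
```

The position didn't change while the force rose to about 10 N, so the slide is against the hard stop. Backing off and raising.

Request:
move_arm(plan=[[0,0,0,-0.2,0,0,0],[0,0,0,-0.4,0,0,0],[0,0,0,-0.5,0,0,0],[0,0,0,-0.5,0,0,0],[0,0,0,0,0,-0.6,0],[0,0,0,0,0,-1,0],[0,0,0,0,0,-1,0],[0,0,0,0,0,-1,0],[0,0,0,0,0,-1,0],[0,0,0,0,0,-0.6,0]])

```text
t: 10.15
tool_pos: [0.4552, 0.2475, 0.181]
orientation: [-3.137, -0.125, -0.008]
force: [-0.1, -0.6, 0.1]
opening: 0.0002
gripper_force: 0.0
```

Request:
move_arm(plan=[[0,0,0,0,1,0,0],[0,0,0,0,1,0,0],[0,0,0,0,1,0,0],[0,0,0,0,1,0,0],[0,0,0,0,1,0,0],[0,0,0,0,1,0,0],[0,0,0,0,1,0,0],[0,0,0,0,1,0,0],[0,0,0,0,1,0,0],[0,0,0,0,1,0,0]])

```text
t: 11.15
tool_pos: [0.4738, -0.0034, 0.1777]
orientation: [3.139, 0.125, 0.001]
force: [-0.5, -0.2, 0.6]
opening: 0.0006
gripper_force: 0.0
```

```bash
python3 go.py 0.459 -0.167 0.13; python3 - <<'E'
from h import *
c=read_camera("top");W=cloud(c);f=c["frame"];H=cv2.cvtColor(f,cv2.COLOR_RGB2HSV)
h,sa,v=H[...,0],H[...,1],H[...,2]
m=((h>=45)&(h<=85)&(sa>130)&(v>40)).astype(np.uint8)
k,L,st,ce=cv2.connectedComponentsWithStats(m)
for i in range(1,k):
    if st[i,4]>20:
        p=W[L==i];print(ce[i]*1.56,st[i,4],np.nanmedian(p,0).round(4))
cv2.imwrite("pics/top2.png",cv2.resize(f[100:330,100:400][...,::-1],(780,598)))
E
```

```text
t 11.15 pos [ 0.4738 -0.0034  0.1777] yaw 4.56 tilt [ 1.e-03 -2.e-04 -1.e+00] F [-0.5  -0.18  0.59] q [-0.12 -0.19  1.9  -0.    1.43  1.38] open 0.0005542294797382277
units to goal [-1.111  6.477  1.909]
[276.20478261 267.13304348] 92 [0.5438 0.2556 0.0527]
[276.81642857 289.35214286] 56 [0.5045 0.2507 0.0668]
[367.66736842 297.59052632] 38 [0.4907 0.1064 0.0533]
[310.02947368 390.65684211] 95 [0.3454 0.1981 0.0534]
[305.4  446.08] 39 [0.2612 0.2022 0.0685]
```

View pics/top2.png

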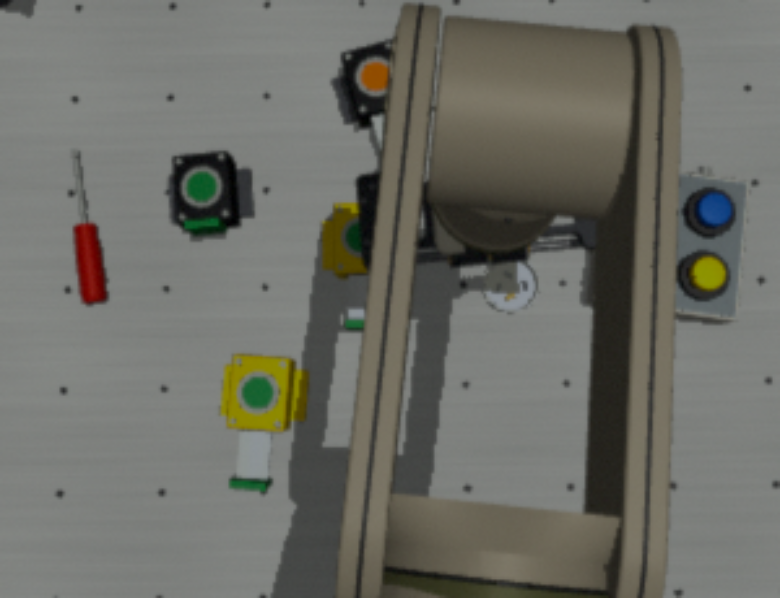

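The picture shows the green tab at (205,225), flush with its holder. It measures 39 mm from holder centre to tab centre, which means fully home. Next, over to the button.

Request:
move_arm(plan=[[0,0,0,-0.15,0.93,0,0],[0,0,0,-0.16,0.93,0,0],[0,0,0,-0.16,0.93,0,0],[0,0,0,-0.16,0.93,0,0],[0,0,0,-0.16,0.93,0,0],[0,0,0,-0.16,0.93,0,0],[0,0,0,-0.16,0.93,0,0],[0,0,0,0,0,0.6,0],[0,0,0,0,0,0.7,0],[0,0,0,0,0,0.6,0]])

```text
t: 12.2
tool_pos: [0.4585, -0.166, 0.1282]
orientation: [-3.139, -0.125, 0.001]
force: [-0.3, 0.6, -0.6]
opening: 0.0005
gripper_force: 0.0
```

Request:
move_arm(plan=[[0,0,0,0,0,0.3,0],[0,0,0,0,0,0.3,0],[0,0,0,0,0,0.3,0],[0,0,0,0,0,0.2,0],[0,0,0,0,0,0,0],[0,0,0,0,0,0,0],[0,0,0,0,0,0,0],[0,0,0,0,0,0,0],[0,0,0,0,0,0,0],[0,0,0,0,0,0,0]])

```text
t: 13.2
tool_pos: [0.4589, -0.1667, 0.1023]
orientation: [3.139, 0.125, 0.0]
force: [-0.4, -0.7, 0.6]
opening: 0.0003
gripper_force: 0.0
```

```bash
python3 go.py 0.459 -0.168 0.082; python3 - <<'E'
from h import *
c=read_camera("side");f=c["frame"]
cv2.imwrite("pics/side2.png",cv2.resize(f[140:340,160:400][...,::-1],(720,600)))
E
```

```text
t 13.2 pos [ 0.4589 -0.1667  0.1023] yaw 4.56 tilt [ 2.e-04 -1.e-04 -1.e+00] F [-0.43 -0.68  0.57] q [-0.45 -0.07  1.93  0.    1.28  1.04] open 0.00026274347775016665
units to goal [0.001 0.051 0.812]
```

View pics/side2.png

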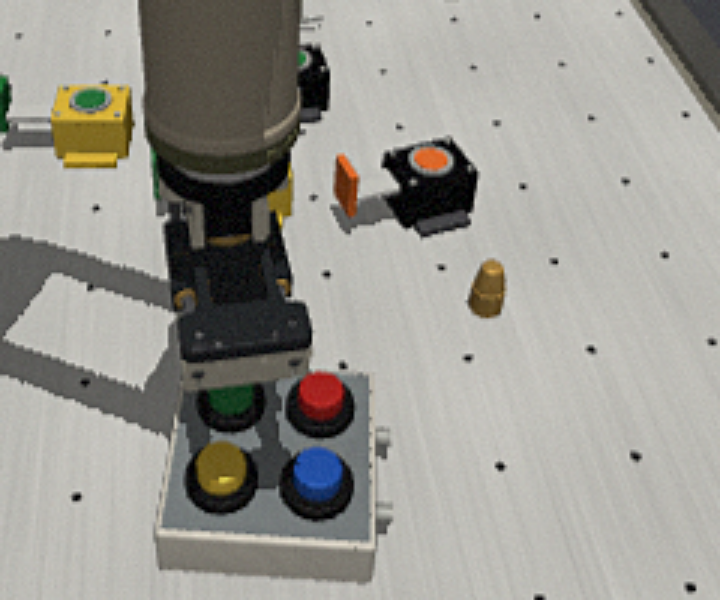

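The fingers are above the green cap (230,395), and the other buttons are clear. I'll lower to just above contact, then press.

Request:
move_arm(plan=[[0,0,0,0,0.04,0.15,0],[0,0,0,0,0,0.15,0],[0,0,0,0,0,0.15,0],[0,0,0,0,0,0.1,0],[0,0,0,0,0,0.08,0],[0,0,0,0,0,0.06,0],[0,0,0,0,0,0.04,0],[0,0,0,0,0,0,0],[0,0,0,0,0,0,0],[0,0,0,0,0,0,0]])

```text
t: 14.25
tool_pos: [0.459, -0.1677, 0.0841]
orientation: [3.139, 0.125, 0.001]
force: [0.8, -0.3, 0.9]
opening: 0.0006
gripper_force: 0.0
```

Request:
move_arm(plan=[[0,0,0,0,0,0.12,0],[0,0,0,0,0,0.12,0],[0,0,0,0,0,0.12,0],[0,0,0,0,0,0.1,0],[0,0,0,0,0,0.06,0],[0,0,0,0,0,0,0],[0,0,0,0,0,0,0],[0,0,0,0,0,0,0],[0,0,0,0,0,0,0],[0,0,0,0,0,0,0]])

```text
t: 15.25
tool_pos: [0.4594, -0.1679, 0.0721]
orientation: [3.139, 0.125, 0.001]
force: [-3.5, 1.7, 13.4]
opening: 0.0005
gripper_force: 6.7
```

Request:
move_arm(plan=[[0,0,0,0,0,0,0],[0,0,0,0,0,0,0],[0,0,0,0,0,0,0],[0,0,0,0,0,0,0],[0,0,0,0,0,0,0],[0,0,0,0,0,-0.15,0],[0,0,0,0,0,-0.2,0],[0,0,0,0,0,-0.2,0],[0,0,0,0,0,-0.4,0],[0,0,0,0,0,-0.6,0]])

```text
t: 16.25
tool_pos: [0.4576, -0.167, 0.109]
orientation: [-3.138, -0.125, 0.005]
force: [-0.4, -0.1, -0.6]
opening: 0.0005
gripper_force: 0.0
```

Request:
move_arm(plan=[[0,0,0,0,0,-0.8,0],[0,0,0,0,0,-0.8,0],[0,0,0,0,0,-0.8,0],[0,0,0,0,0,-0.8,0],[0,0,0,0,0,-0.6,0],[0,0,0,0,0,-0.3,0],[0,0,0,0,0,0,0],[0,0,0,0,0,0,0],[0,0,0,0,0,0,0],[0,0,0,0,0,0,0]])

```text
t: 17.25
tool_pos: [0.4583, -0.1674, 0.211]
orientation: [-3.138, -0.125, 0.003]
force: [0.2, 0.7, -0.3]
opening: 0.0006
gripper_force: 0.0
```

```bash
python3 go.py 0.459 -0.168 0.2; python3 - <<'E'
from h import *
c=read_camera("side");W=cloud(c);f=c["frame"];H=cv2.cvtColor(f,cv2.COLOR_RGB2HSV)
m=((H[...,0]>=45)&(H[...,0]<=85)&(H[...,1]>130)&(H[...,2]>40)&(W[...,1]<-.1))
print(m.sum(),np.nanpercentile(W[m],[5,50,95],axis=0).round(4))
cv2.imwrite("pics/side3.png",cv2.resize(f[...,::-1],(800,600)))
E
```

```text
t 17.25 pos [ 0.4583 -0.1674  0.211 ] yaw 4.56 tilt [-1.7e-03  8.0e-04 -1.0e+00] F [ 0.16  0.67 -0.34] q [-0.46 -0.17  1.81 -0.    1.49  1.04] open 0.0005791698970408743
units to goal [0.026 0.026 0.441]
184 [[ 0.4463 -0.1823  0.0594]
 [ 0.459  -0.1745  0.0709]
 [ 0.4714 -0.1589  0.0728]]
```

View pics/side3.png

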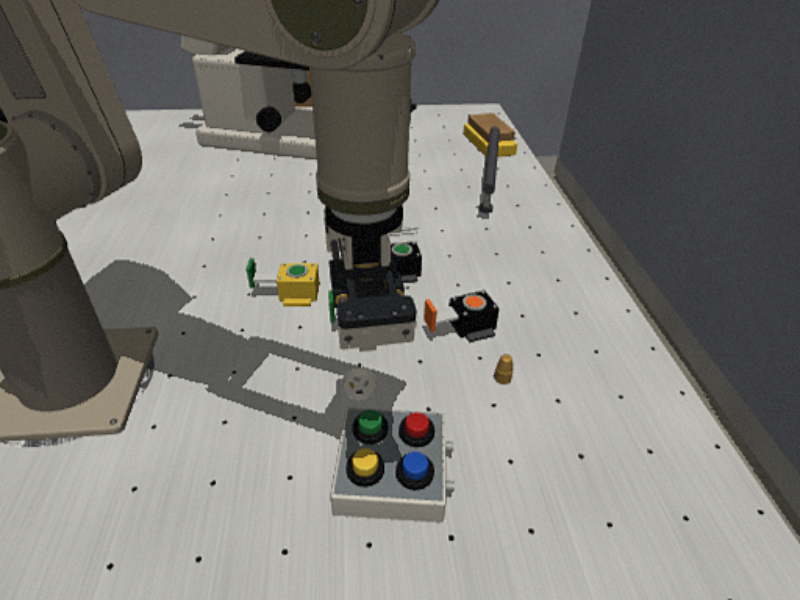

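The green cap (370,422) is back up at 71 mm. The dish (360,383), objective (505,370) and orange slide (430,314) haven't moved, and the hand is clear.

```bash
python3 -c "from plant import *;print(close_job())"
```

```text
the job is handed in; nothing more can be done
None
```

The job is handed in: the green slide is fully home, and the green button was pressed right down for about a second and came back up; I saw no disturbance to anything else, and the arm is withdrawn.

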